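# Screw the wing cap onto the lubricant tank by feel

## Task

Close the grey lubricant tank with the blue wing cap: set the cap level on the filler neck, turn it gently backwards (anticlockwise seen from above) until it drops into its thread start, then press lightly and turn it forwards (clockwise) until it is fully home against its stop, and let go. Never force the cap against the neck, and leave the neighbouring things where they are.

Things in the scene. Friction and masses are not known exactly. Their poses are not given: they have to be found in the camera images.
- wing_cap: Loose blue screw cap, 80 mm across, 62 mm tall, 0.12 kg, open side down. Origin: centre of the skirt's lower rim, z up. Its round top is 32 mm above the origin; on it stands a straight grip wing along the cap's x, 52 mm long (x), 14 mm thick (y), from 32 to 62 mm above the origin. Hollow: 73 mm bore, ceiling 27 mm above the origin.
- wing (a point): Point on the cap's axis inside its grip wing, 49 mm above the cap's origin; axes as the cap's.
- lug_ring (a point): Point on the cap's axis level with the undersides of its four inner lugs, 0.5 mm above the cap's origin. The lugs sit on the +x, +y, -x, -y sides of the bore, 7.6 mm wide, 5 mm high, reaching inward to 29.5 mm from the axis.
- tank: Fixed grey lubricant tank, 160 (x) by 140 mm (y), flat top 75 mm above its origin (centre of its underside). In the middle of the top stands the metal filler neck: 56 mm across, 33 mm high, tapered to 48 mm at its top so that it centres the cap. Cap and neck stand no more than 60 N between them: stop turning when resistance rises (about 0.3 N m).
- mouth (a point): Neck axis at the height of the tank's flat top, axes as the tank's. Height of the cap's origin above it: 23.5 mm with lugs on the ridges (26.5 if on the ribs); about 16 mm dropped into the starts, resting on the sealing plug; press to 13 mm (4 to 6 N) so that the lugs pass under the ridges; about 10.5 mm home, some 70 degrees clockwise from the start, where a rib stops it and friction keeps it.
- ridges (a point): Neck axis at the level tops of the four thread ridges, 24 mm above the tank top. Ridges: 66 mm across, undersides falling clockwise from 20 to 16 mm above the tank top. The clockwise end of each has an upright stop rib (up to 27 mm); then comes a 22 degree gap, the start of the next ridge. Starts are 90 degrees apart; their angle about the axis differs each time, is not measured and must be felt.
- thread_start (a point): Neck axis at the lower edge of the ridges where they start, 20 mm above the tank top. A cap lying on the ridges drops after 0 to 80 degrees of anticlockwise turning under a light press (2 to 6 N), and then a rib blocks it from turning further that way. Turned clockwise from on top of the ridges it runs against a rib and goes no further.
- plug (a point): Neck axis at the top of the black spring-loaded sealing plug (36 mm across) as it stands free, 44 mm above the tank top. It yields up to 11 mm downward, 0.9 N per mm, under the cap's ceiling. (The point does not move with it.)
- green_cap: Loose green screw closure, 58 mm across, 24 mm high, a bystander; origin at the centre of its underside.
- sensor: Loose small black sensor block, 61 by 20 by 35 mm, a bystander; origin at the centre of its underside.
- orange_clamp: Loose orange rail clamp, 66 by 72 by 28 mm, a bystander; origin at the centre of its underside.

How it is judged:
By the outcome, as a careful person would: the job done as asked, in the order asked, and still so for the second after the job is handed in, with the robot touching nothing.
It also fails if it takes over 67 s, if anything falls off the work surface, if the arm or the gripper's body presses on something with over 40 N, if the wrist force passes 120 N, or if a joint passes its speed limit or range.

## Robot

A 6-joint arm with a two-finger parallel gripper is mounted at the origin on a cart in front of the work surface, level with it; the furniture and walls round the work are solid. World frame = base frame: x ahead of the robot, y to its left, z up, the work surface at z = 0. Lengths are in m, angles in degrees, forces in N, time in s.
With the tool pointing down it reaches from about 0.4 to 0.825 m from the base axis. Payload 7 kg.
Tool frame: the origin (TCP) lies midway between the tips of the shut fingers; the grasp point (between the pads) lies 19 mm behind it; z points along the fingers, y is the direction in which the jaws open and shut (so a half turn about z gives the same grasp; the last joint's range is limited). The gripper opens to 88 mm and grips with 3 to 60 N. Pads are 19 mm wide; open, the fingers measure 130 mm over their backs; the gripper's body (78 mm by 193 mm) begins 47 mm behind the grasp point.
Start: joints at [84.746, 20.546, 0.682, 0, -70.136, -16.507], TCP at [0.25, 0.627, 0.227] pointing down, gripper open.
Joint ranges: [-176.03, 176.03], [-82.01, 121.73], [-58.28, 71.71], [-173.87, 95.51], [-174.79, -0.11], [-173.66, 173.66]. Speed limits (degrees/s): [136.94, 136.94, 172.46, 180, 180, 180].

## Interface

Orientations are given as [roll, pitch, yaw] about the fixed x, y, z axes, in that order (R = Rz(yaw) Ry(pitch) Rx(roll)).
In Python, from plant import sensors, cams, job gives the robot as it stands.
- The arm moves only by the tool move_arm, never from a script. Its argument "commands" is a list of rows, each a list of 7 numbers: the finger opening in cm, from 0 to 8.76, then the shift along the tool's x, y, z in cm, then the turn, a rotation vector about the tool's x, y, z in rad. In form: [[hand, x, y, z, wx, wy, wz], ...]. A call has exactly 8 rows; each row is the pose to reach, as a shift and turn from the pose commanded when the call began, along the tool's axes at that moment; what a row does not reach only later rows make up. A row lasts 1/8 s, in which the tool goes at most 62.5 mm and 10.7 degrees, less where a joint would pass 70% of its speed; a pose out of reach is approached as far as the arm can. A call with a gripper value outside its range is refused whole. The fingers move at their own pace and stop on an object; the grip force is fixed at half the most. Time passes only in rows, so rows that repeat a pose let the fingers close, or fill a call up. It gives the time, the measured TCP pose, the force and the opening at its end, in the units of the state.
- sensors.get_obs(): the state, without advancing time (a new reading comes with each control period).
- cams.snapshot(name): name is "scene" or "top"; returns a dict with "frame" (420x560x3 uint8, red, green, blue), "camera_matrix" (3x3 intrinsics, pixels), "dist_coeffs" ([k1, k2, p1, p2, k3] as OpenCV has them; the pictures are not rectified), "R" (3x3) and "t" (3): a world point X has camera coordinates R X + t. Camera axes: x right, y down, z forward; pixel columns grow to the right and rows downward; lengths in m; the calibration is good to about 2 mm. A picture is of the moment at which its call begins. There is no depth.
- job.close_job(): hands the job in, once; it reports no verdict.
The state is a dict: "clock": time; "joint_pos": joint angles; "qvel": joint speeds; "tau": joint torques, N m; "tool_pos": TCP position; "orientation": TCP orientation; "force": force on the tool from outside, world axes, zero at the start; "moment": the same for the moment, N m; "opening": finger opening in m.
Only numpy, scipy, OpenCV 4.12 (cv2) and the standard library are available. Lean on these libraries where they do the work, as an engineer would, in place of code of your own. Each camera call takes 0.05 s, during which the arm holds its last target.

## Working session

There is one attempt and no reset: what is moved stays moved. The work goes in short steps, Python scripts to look and compute and a tool call to move; the robot and the scene stay as the last step left them, time stands still between calls to the robot, and variables do not carry over. Pictures are saved under pics/ and viewed, and the job is handed in when it is done.

Besides the shell and the picture viewer there is one more tool, called after "Emit:" as a command line: name --pt "numbers of a row" for each row, then --argument value for the rest. move_arm: Moves the arm, as the interface text tells. Its arguments: {"type":"object","properties":{"commands":{"type":"array"}},"required":["commands"]}

```bash
ls; mkdir -p pics
python3 - <<'E'
from plant import sensors,cams,job
import cv2,numpy as np
print(sensors.get_obs())
for n in ("scene","top"):
    s=cams.snapshot(n); cv2.imwrite(f"pics/{n}0.png",s["frame"][:,:,::-1])
    print(n,s["camera_matrix"],s["dist_coeffs"],s["R"],s["t"])
E
```

```text
pics
{'clock': 0.0, 'joint_pos': array([ 8.47471281e+01,  2.05888616e+01,  6.34541292e-01, -2.01231514e-02,
       -7.01355788e+01, -1.65065674e+01]), 'qvel': array([-0.0640233 ,  0.0317062 ,  0.12498787, -0.00930889, -0.02581967,
       -0.01125048]), 'tau': array([-8.58264157e-04, -5.82719421e+01,  2.93044227e+01,  6.99798077e+00,
        6.82516897e-03, -1.62788510e-04]), 'tool_pos': array([0.25007744, 0.62644598, 0.22565755]), 'orientation': array([ 1.79908431e+02, -7.40740484e-03, -2.17662860e+01]), 'force': array([ 0.85532749, -0.05719073,  0.73690967]), 'moment': array([ 0.02239353, -0.06597578,  0.03475331]), 'opening': 0.08762785519903149}
scene [[385.07500567   0.         282.12703276]
 [  0.         385.07500567 207.67194591]
 [  0.           0.           1.        ]] [-0.00458926  0.          0.          0.          0.        ] [[ 0.65177812 -0.75836941 -0.00781808]
 [-0.5021981  -0.42384196 -0.75376061]
 [ 0.56831536  0.4952109  -0.65710259]] [-0.14484824  0.41237417  0.54262632]
top [[389.11106715   0.         283.59984699]
 [  0.         389.11106715 210.64702681]
 [  0.           0.           1.        ]] [-0.06642273  0.          0.          0.          0.        ] [[-0.02139037 -0.99923219 -0.03282511]
 [-0.99188514  0.02532589 -0.12458923]
 [ 0.12532489  0.02989373 -0.99166528]] [0.24945811 0.51773837 0.88647035]
```

View pics/scene0.png

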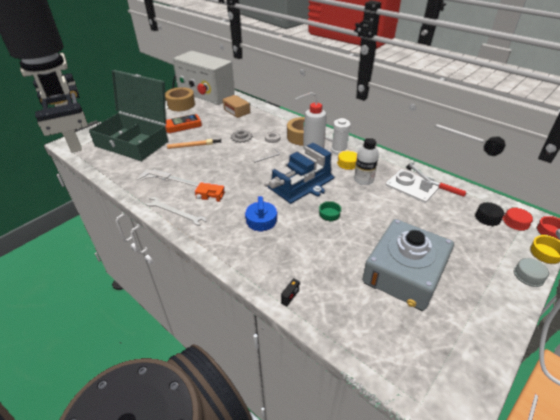

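View pics/top0.png

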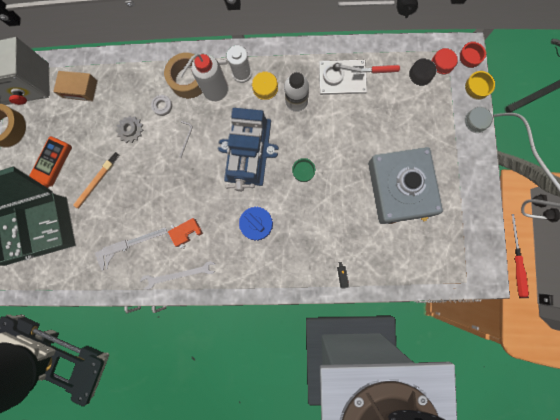

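The scene view shows the cap at about (261,215), tank at (408,262) with its neck at (414,243). In the top view the cap is at (256,223) and the neck at (411,181). I'll zoom in on both.

Run:
```python
import cv2,numpy as np
a=cv2.imread("pics/top0.png"); b=cv2.imread("pics/scene0.png")
def z(im,x,y,w,h,k): return cv2.resize(im[y:y+h,x:x+w],None,fx=k,fy=k,interpolation=cv2.INTER_CUBIC)
cv2.imwrite("pics/z1.png",np.hstack([z(a,226,193,60,60,6.5),z(a,363,140,80,80,4.875)]))
cv2.imwrite("pics/z2.png",np.hstack([z(b,231,185,60,60,6.5),z(b,360,215,100,100,3.9)]))
```

```text
(no output)
```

View pics/z1.png

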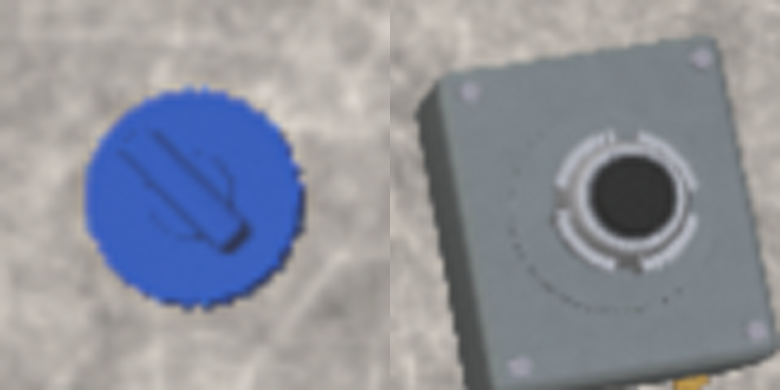

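View pics/z2.png

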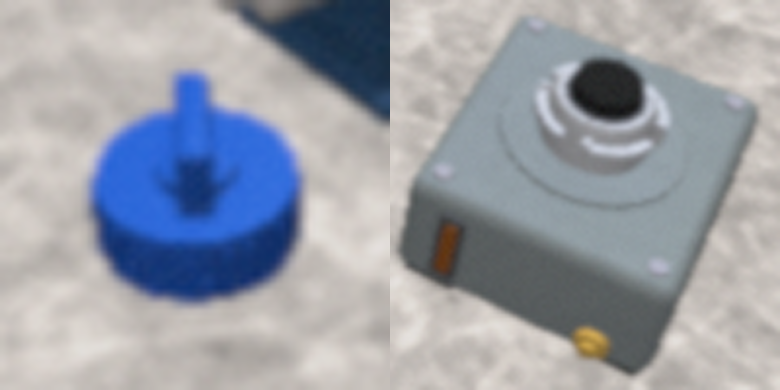

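```bash
cat > h.py <<'E'
import cv2,numpy as np
from plant import sensors,cams,job
def cam(n):
    s=cams.snapshot(n); return s
def ray(s,uv,z):
    p=cv2.undistortPoints(np.array(uv,float).reshape(-1,1,2),s["camera_matrix"],s["dist_coeffs"]).reshape(-1,2)
    d=np.c_[p,np.ones(len(p))]@s["R"]; c=-s["R"].T@s["t"]
    return c+d*((z-c[2])/d[:,2])[:,None]
def proj(s,X):
    return cv2.projectPoints(np.array(X,float),cv2.Rodrigues(s["R"])[0],s["t"],s["camera_matrix"],s["dist_coeffs"])[0].reshape(-1,2)
def cappts(x,y,z,yaw):
    t=np.linspace(0,2*np.pi,60); c=np.c_[.04*np.cos(t),.04*np.sin(t)]
    lo=np.c_[c,0*t]; hi=np.c_[c,0*t+.032]
    w=np.array([[sx*.026,sy*.007,h] for sx in(-1,1) for sy in (-1,1) for h in (.032,.062)])
    R=np.array([[np.cos(yaw),-np.sin(yaw),0],[np.sin(yaw),np.cos(yaw),0],[0,0,1]])
    f=lambda P:P@R.T+[x,y,z]
    return f(np.r_[lo,hi]),f(w)
def capmask(s,p,k=4):
    m=np.zeros((420*k,560*k),np.uint8)
    for P in cappts(*p):
        q=cv2.convexHull(np.float32(proj(s,P)*k+(k-1)/2)); cv2.fillConvexPoly(m,np.int32(np.round(q)),255)
    return cv2.resize(m,(560,420),interpolation=cv2.INTER_AREA)/255.
def blue(s):
    f=s["frame"].astype(int); return ((f[:,:,2]-f[:,:,0]>60)&(f[:,:,2]-f[:,:,1]>45)).astype(np.uint8)
E
python3 - <<'E'
from h import *
from scipy.optimize import minimize
S={n:cam(n) for n in("scene","top")}
B={}
for n,(x,y) in {"scene":(261,215),"top":(256,223)}.items():
    b=blue(S[n]); k=cv2.connectedComponents(b)[1]; B[n]=(k==k[y,x]).astype(float); print(n,B[n].sum())
x0=ray(S["top"],[[256,223]],.03)[0]; print(x0)
for names in(["scene"],["top"],["scene","top"]):
  best=None
  for yaw in np.radians([-75,-45,-15,15,45,75]):
    f=lambda p:sum(np.abs(capmask(S[n],(p[0],p[1],0,p[2]*10))-B[n]).sum() for n in names)
    r=minimize(f,[x0[0],x0[1],yaw/10],method="Nelder-Mead",options=dict(initial_simplex=np.array([x0[0],x0[1],yaw/10])+np.array([[0,0,0],[.01,0,0],[0,.01,0],[0,0,.03]]),xatol=1e-5,fatol=.1))
    if best is None or r.fun<best.fun: best=r
  print(names,best.x[:2],np.degrees(best.x[2]*10),best.fun)
# wing edges from zoom z1 (left, 6.5x, offset 226,193)
g=lambda P,o,k:[( (u+.5)/k-.5+o[0],(v+.5)/k-.5+o[1]) for u,v in P]
w=ray(S["top"],g([(120,150),(222,245),(155,132),(250,225)],(226,193),6.5),.062)
print(w, [np.degrees(np.arctan2(*(w[i+1]-w[i])[1::-1])) for i in(0,2)], w.mean(0))
# tank
T=ray(S["top"],g([(471,92),(703,58),(757,330),(520,366)],(363-80,140),4.875),.075); print("screws top",T,T.mean(0))
U=ray(S["scene"],g([(537,24),(735,103),(659,266),(445,171)],(360-100,215),3.9),.075); print("screws scene",U,U.mean(0))
for n,(x,y) in {"scene":(414,238),"top":(411,181)}.items():
    f=S[n]["frame"]; b=((f.max(2)<75)).astype(np.uint8); k=cv2.connectedComponents(b)[1]; m=k==k[y,x]
    v,u=np.nonzero(m); print(n,m.sum(),u.mean(),v.mean(),ray(S[n],[[u.mean(),v.mean()]],.119),ray(S[n],[[u.mean(),v.mean()]],.115))
# gaps
G=ray(S["top"],g([(622,130),(560,200),(630,265),(697,200)],(363-80,140),4.875),.099)
print(G,G.mean(0))
print(sensors.get_obs()["clock"])
E
```

```text
scene 785.0
top 865.0
[0.49625261 0.30394159 0.03      ]
['scene'] [0.49915329 0.30885306] 46.1195367461001 91.71764705882353
['top'] [0.49727654 0.30632052] -32.61817275178341 62.113725490196074
['scene', 'top'] [0.49750857 0.30742951] 42.706937013849945 159.8156862745098
[[0.51089796 0.32819528 0.062     ]
 [0.47620885 0.29228788 0.062     ]
 [0.51702937 0.31562761 0.062     ]
 [0.48305935 0.28226117 0.062     ]] [np.float64(-134.01133982762053), np.float64(-135.51356387435524)] [0.49679888 0.30459298 0.062     ]
screws top [[ 0.63409887  0.01309918  0.075     ]
 [ 0.64797883 -0.09819438  0.075     ]
 [ 0.51730506 -0.1142461   0.075     ]
 [ 0.50329853 -0.00260059  0.075     ]] [ 0.57567032 -0.05048547  0.075     ]
screws scene [[ 0.63715536  0.01526523  0.075     ]
 [ 0.64960626 -0.09681579  0.075     ]
 [ 0.5192116  -0.11318708  0.075     ]
 [ 0.50540905 -0.00202082  0.075     ]] [ 0.57784556 -0.04918961  0.075     ]
scene 206 415.2281553398058 237.71844660194174 [[ 0.56769483 -0.05160291  0.119     ]] [[ 0.57189448 -0.05049062  0.115     ]]
top 211 412.50710900473933 179.77251184834122 [[ 0.57347024 -0.04687082  0.119     ]] [[ 0.57426611 -0.04810297  0.115     ]]
[[ 0.60830175 -0.04989166  0.099     ]
 [ 0.57634434 -0.01936054  0.099     ]
 [ 0.54552505 -0.0494435   0.099     ]
 [ 0.5747999  -0.08214301  0.099     ]] [ 0.57624276 -0.05020968  0.099     ]
0.2
```

```bash
cat >> h.py <<'E'
from scipy.spatial.transform import Rotation as Ro
def st():
    o=sensors.get_obs(); print("t",round(o["clock"],2),"pos",np.round(o["tool_pos"]*1e3,1),"rpy",np.round(o["orientation"],2),"F",np.round(o["force"],1),"M",np.round(o["moment"],2),"open",round(o["opening"]*1e3,1),"j",np.round(o["joint_pos"],1)); return o
def go(x,y,z,yaw,pos=None,cy=None):
    o=st(); R=Ro.from_euler("xyz",o["orientation"],degrees=True)
    d=R.inv().apply(np.array([x,y,z])-o["tool_pos"])*100
    w=(R.inv()*Ro.from_euler("xyz",[180,0,yaw],degrees=True)).as_rotvec()
    print("shift cm",np.round(d,2),"rot",np.round(w,3))
E
python3 -c "
from h import *
go(.4975,.306,.13,45)"
```

```text
t 0.2 pos [250.2 626.6 226. ] rpy [ 1.7994e+02 -1.0000e-02 -2.1760e+01] F [-0.3 -0.5 -0.3] M [-0.01  0.   -0.08] open 87.6 j [ 84.7  20.6   0.7  -0.  -70.1 -16.5]
shift cm [34.86 20.59  9.62] rot [ 1.000e-03  0.000e+00 -1.165e+00]
```

Emit:
move_arm --pt "5 4.36 2.57 1.2 0 0 -0.146" --pt "5 8.72 5.15 2.4 0 0 -0.291" --pt "5 13.07 7.72 3.6 0 0 -0.437" --pt "5 17.43 10.3 4.8 0 0 -0.582" --pt "5 21.79 12.87 6 0 0 -0.728" --pt "5 26.15 15.44 7.2 0 0 -0.874" --pt "5 30.5 18.02 8.4 0 0 -1.019" --pt "5 34.86 20.59 9.6 0 0 -1.165"

```text
clock: 1.2
tool_pos: [0.4985, 0.3051, 0.1303]
orientation: [-180.0, -0.0, 45.3]
force: [0.1, 1.2, 0.0]
opening: 0.0502
```

```bash
python3 -c "
from h import *
go(.4975,.306,.06,45)
s=cam('scene');a=s['frame'][130:250,180:340,::-1]
t=cam('top');b=t['frame'][130:290,180:340,::-1]
cv2.imwrite('pics/a1.png',np.hstack([cv2.resize(a,(400,300),interpolation=3),cv2.resize(b,(400,300),interpolation=3)]))"
```

```text
t 1.2 pos [498.5 305.1 130.3] rpy [-1.800e+02 -1.000e-02  4.528e+01] F [0.1 1.2 0. ] M [ 0.01 -0.17  0.07] open 50.2 j [ 50.6  16.7 -18.4   0.  -54.9  84.7]
shift cm [-0.   -0.14  7.03] rot [-0.    -0.     0.005]
```

View pics/a1.png

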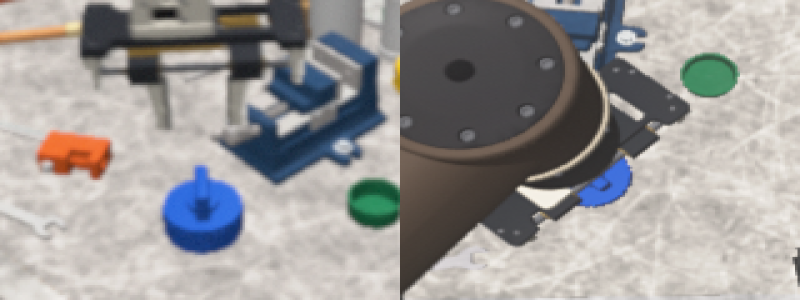

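```bash
python3 -c "
from h import *
s=cam('scene');o=sensors.get_obs();p=o['tool_pos'];print(proj(s,[p,p+[0.025*.707,-.025*.707,0],p-[0.025*.707,-.025*.707,0]]))
print(proj(s,[[.4975,.306,.062]]),ray(s,[[261.2,175.2]],.1303))
cv2.imwrite('pics/a2.png',cv2.resize(s['frame'][140:250,200:330,::-1],(780,660),interpolation=3)[:600])"
```

```text
[[259.82808775 179.80834063]
 [270.61315718 179.25089029]
 [249.01216432 180.36759614]]
[[260.27130497 201.9552144 ]] [[0.5129318  0.31325319 0.1303    ]]
```

View pics/a2.png

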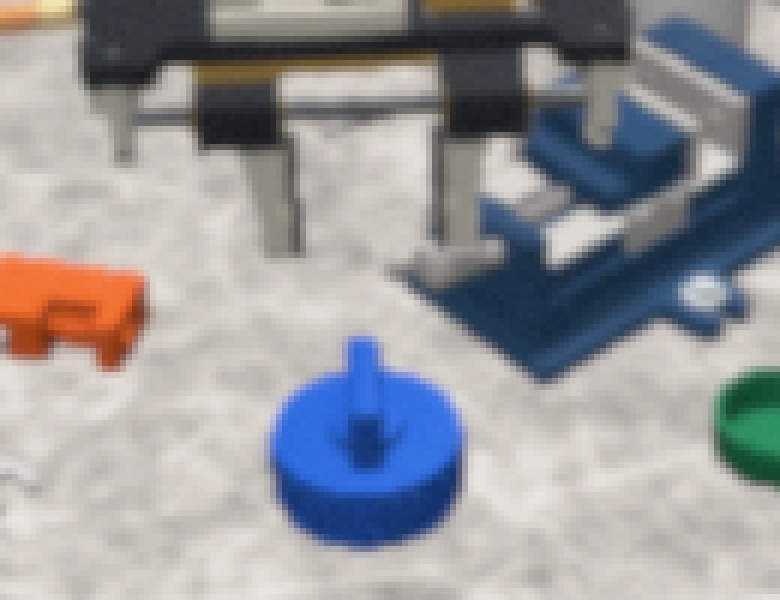

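Emit:
move_arm --pt "5 0 -0.15 4 0 0 0" --pt "5 0 -0.15 7 0 0 0" --pt "5 0 -0.15 8.5 0 0 0" --pt "5 0 -0.15 9.4 0 0 0" --pt "3.5 0 -0.15 9.4 0 0 0" --pt "2 0 -0.15 9.4 0 0 0" --pt "0.5 0 -0.15 9.4 0 0 0" --pt "0.5 0 -0.15 9.4 0 0 0"

```text
clock: 2.35
tool_pos: [0.497, 0.3078, 0.0373]
orientation: [180.0, -0.1, 45.0]
force: [-0.0, -0.0, 3.5]
opening: 0.0154
```

```bash
python3 -c "
from h import *
st()
s=cam('scene');
cv2.imwrite('pics/a3.png',cv2.resize(s['frame'][160:250,200:330,::-1],(780,540),interpolation=3)[:600])"
```

```text
t 2.35 pos [497.  307.8  37.3] rpy [ 1.800e+02 -8.000e-02  4.499e+01] F [-0.  -0.   3.5] M [-0.08 -0.06 -0.02] open 15.4 j [ 50.9  22.9 -23.9   0.  -43.2  84.1]
```

View pics/a3.png

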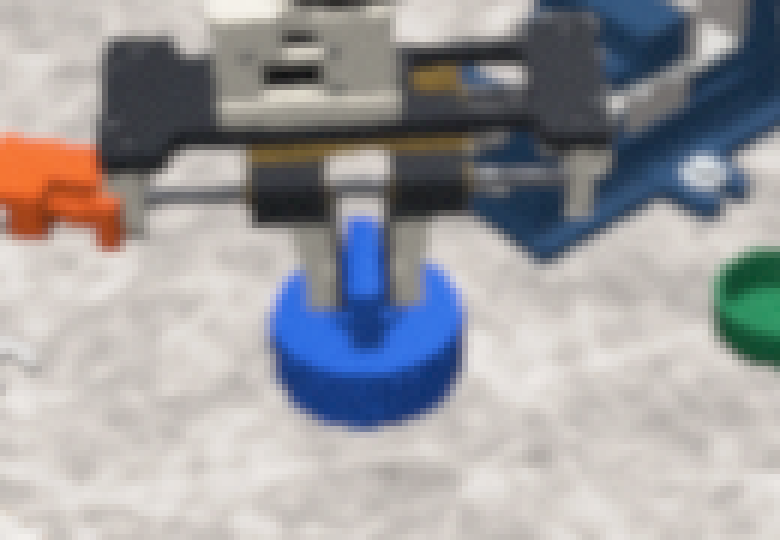

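Emit:
move_arm --pt "0.5 0 0 0 0 0 0" --pt "0.5 0 0 0 0 0 0" --pt "0.5 0 0 -0.5 0 0 0" --pt "0.5 0 0 -2 0 0 0" --pt "0.5 0 0 -4 0 0 0" --pt "0.5 0 0 -7 0 0 0" --pt "0.5 0 0 -10 0 0 0" --pt "0.5 0 0 -13 0 0 0"

```text
clock: 3.4
tool_pos: [0.4965, 0.3073, 0.1684]
orientation: [-180.0, -0.0, 45.0]
force: [0.3, 0.4, -1.2]
opening: 0.0138
```

```bash
python3 -c "
from h import *
st()
go(.577,-.05,.175,-28)
s=cam('scene');
cv2.imwrite('pics/a4.png',cv2.resize(s['frame'][90:220,190:320,::-1],(600,600),interpolation=3)[:600])"
```

```text
t 3.4 pos [496.5 307.3 168.4] rpy [-1.7999e+02 -3.0000e-02  4.4990e+01] F [ 0.3  0.4 -1.2] M [-0.07 -0.13  0.01] open 13.8 j [ 50.9  14.6 -15.8  -0.  -59.6  84.1]
t 3.4 pos [496.5 307.3 168.4] rpy [-1.7999e+02 -3.0000e-02  4.4990e+01] F [ 0.3  0.4 -1.2] M [-0.07 -0.13  0.01] open 13.8 j [ 50.9  14.6 -15.8  -0.  -59.6  84.1]
shift cm [-19.56  30.97  -0.67] rot [-0.    -0.     1.274]
```

View pics/a4.png

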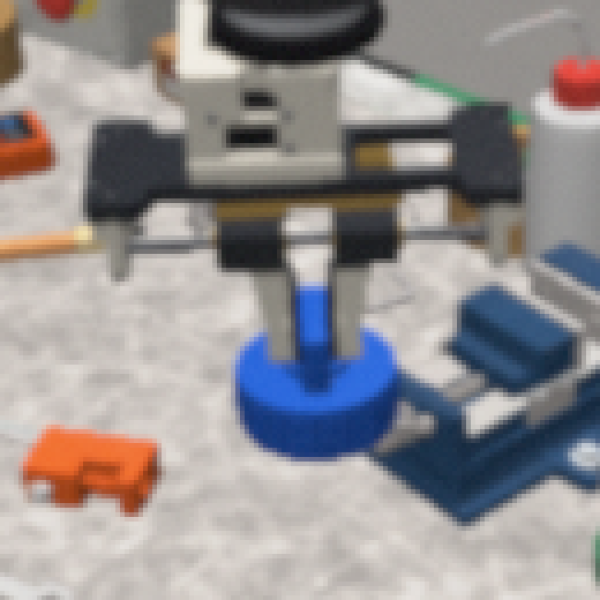

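Emit:
move_arm --pt "0.5 -2.44 3.87 -1 0 0 0.159" --pt "0.5 -4.89 7.74 -1.7 0 0 0.318" --pt "0.5 -7.33 11.61 -1.7 0 0 0.478" --pt "0.5 -9.78 15.49 -1.7 0 0 0.637" --pt "0.5 -12.22 19.36 -1.7 0 0 0.796" --pt "0.5 -14.67 23.23 -1.7 0 0 0.955" --pt "0.5 -17.11 27.1 -1.7 0 0 1.115" --pt "0.5 -19.56 30.97 -1.7 0 0 1.274"

```text
clock: 4.45
tool_pos: [0.5773, -0.0513, 0.1844]
orientation: [-180.0, -0.0, -28.3]
force: [0.2, -0.0, -1.1]
opening: 0.0137
```

```bash
cat > look.py <<'E'
from h import *
import sys
go(.577,-.05,.16,-28)
s=cam('scene');t=cam('top')
a=cv2.resize(s['frame'][160:310,345:485,::-1],(400,428),interpolation=3)
b=cv2.resize(t['frame'][110:260,340:480,::-1],(400,428),interpolation=3)
cv2.imwrite(sys.argv[1],np.hstack([a,b]))
E
python3 look.py pics/a5.png
```

```text
t 4.45 pos [577.3 -51.3 184.4] rpy [-1.7997e+02 -3.0000e-02 -2.8300e+01] F [ 0.2 -0.  -1.1] M [ 0.07 -0.09  0.06] open 13.7 j [ 14.2  13.4 -15.1  -0.  -61.4  47.5]
shift cm [-0.09 -0.1   2.44] rot [-0.001 -0.    -0.005]
```

View pics/a5.png

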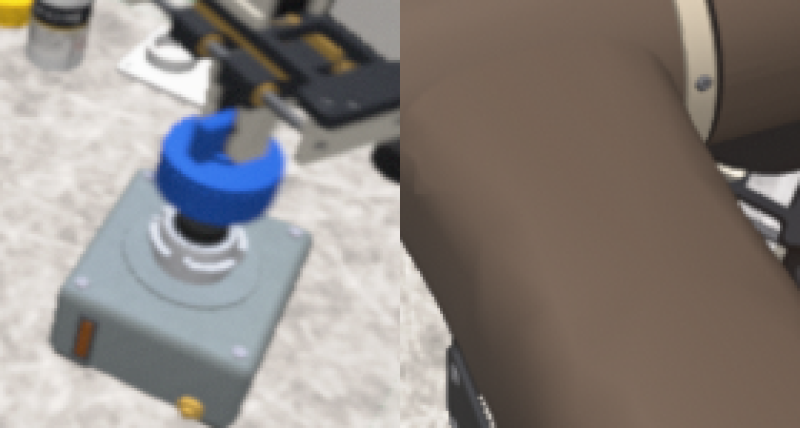

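```bash
cat > fit.py <<'E'
from h import *
from scipy.optimize import minimize
o=st(); s=cam('scene'); z=o['tool_pos'][2]-.0368; p=o['tool_pos']; yaw=np.radians(o['orientation'][2])
f=s["frame"].astype(int)
soft=np.clip((f[:,:,2]-f[:,:,0]-20)/90.,0,1)
c=proj(s,[[p[0],p[1],z+.016]])[0]; print("centre px",c)
r0=int(c[1]-4); sl=(slice(r0,r0+40),slice(int(c[0])-40,int(c[0])+40))
for th in (40,60,90):
    b=((f[:,:,2]-f[:,:,0])>th).astype(float)
    g=lambda q:np.abs(capmask(s,(q[0],q[1],z,yaw),8)-b)[sl].sum()
    r=minimize(g,p[:2],method="Nelder-Mead",options=dict(initial_simplex=p[:2]+np.array([[0,0],[.008,0],[0,.008]]),xatol=1e-5,fatol=.05))
    print(th,r.x,r.fun)
E
python3 fit.py
python3 - <<'E'
import sys; sys.path.insert(0,'.')
from h import *
from scipy.optimize import minimize
# same lower-part fit on first picture (cap on table)
s=cam('scene'); f=cv2.imread('pics/scene0.png')[:,:,::-1].astype(int)
z=0;p=np.array([.497,.3075]);yaw=np.radians(45)
c=proj(s,[[p[0],p[1],z+.016]])[0];r0=int(c[1]-4); sl=(slice(r0,r0+40),slice(int(c[0])-40,int(c[0])+40))
for th in (40,60,90):
    b=((f[:,:,2]-f[:,:,0])>th).astype(float)
    g=lambda q:np.abs(capmask(s,(q[0],q[1],z,yaw),8)-b)[sl].sum()
    r=minimize(g,p[:2],method="Nelder-Mead",options=dict(initial_simplex=p[:2]+np.array([[0,0],[.008,0],[0,.008]]),xatol=1e-5,fatol=.05))
    print('table',th,r.x,r.fun)
E
```

```text
t 4.55 pos [577.4 -53.4 184. ] rpy [ 1.7997e+02 -1.0000e-02 -2.8450e+01] F [ 0.9  0.2 -1. ] M [0.12 0.11 0.  ] open 13.5 j [ 14.1  13.5 -15.1   0.  -61.4  47.5]
centre px [423.44237904 219.18891511]
40 [ 0.57734863 -0.05242482] 51.23921568627451
60 [ 0.57918159 -0.05192798] 67.69803921568626
90 [ 0.58106566 -0.05103812] 84.81960784313725
table 40 [0.49996478 0.30991714] 19.8156862745098
table 60 [0.5013876  0.31128568] 29.15686274509804
table 90 [0.50416904 0.31490281] 69.77254901960784
```

```bash
python3 -c "
from h import *
go(.577,-.0503,.142,-28)"
```

```text
t 4.65 pos [577.  -50.7 183.8] rpy [-1.7999e+02  1.0000e-02 -2.8080e+01] F [-0.4  0.7 -0.9] M [0.05 0.02 0.04] open 13.5 j [ 14.3  13.4 -15.2  -0.  -61.4  47.6]
shift cm [-0.02 -0.04  4.18] rot [-0.     0.    -0.001]
```

Emit:
move_arm --pt "0.5 0 0 1 0 0 0" --pt "0.5 0 0 2 0 0 0" --pt "0.5 0 0 3 0 0 0" --pt "0.5 0 0 3.4 0 0 0" --pt "0.5 0 0 3.7 0 0 0" --pt "0.5 0 0 4 0 0 0" --pt "0.5 0 0 4.2 0 0 0" --pt "0.5 0 0 4.2 0 0 0"

```text
clock: 5.65
tool_pos: [0.5772, -0.0499, 0.1415]
orientation: [180.0, 0.0, -28.0]
force: [0.4, -0.7, -1.8]
opening: 0.0142
```

```bash
python3 look.py pics/a6.png; python3 fit.py
```

```text
t 5.65 pos [577.2 -49.9 141.5] rpy [180.     0.   -28.01] F [ 0.4 -0.7 -1.8] M [ 0.03  0.01 -0.01] open 14.2 j [ 14.4  15.6 -18.3  -0.  -56.1  47.6]
shift cm [-0.01  0.02 -1.85] rot [ 0.  0. -0.]
t 5.75 pos [577.3 -49.9 141.7] rpy [-1.7999e+02 -1.0000e-02 -2.8010e+01] F [-0.6  0.4 -1. ] M [-0.    0.    0.03] open 13.5 j [ 14.4  15.6 -18.3   0.  -56.1  47.6]
centre px [416.83963577 234.01070571]
40 [ 0.57721419 -0.04971436] 53.705882352941174
60 [ 0.57901165 -0.04857592] 56.627450980392155
90 [ 0.58110172 -0.04736076] 79.10980392156863
```

View pics/a6.png

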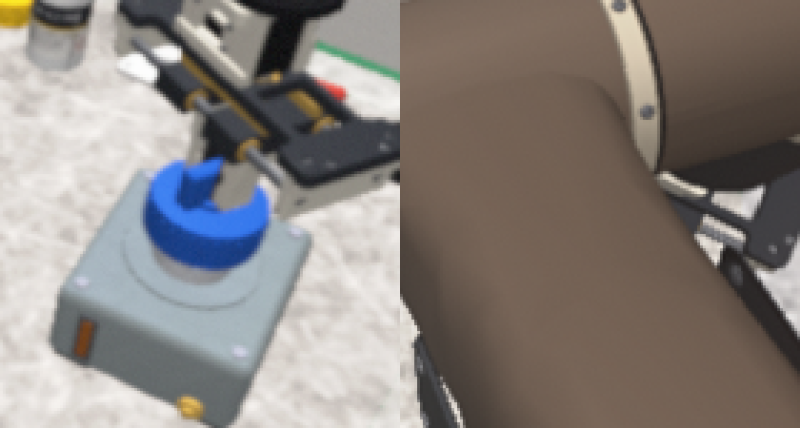

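Emit:
move_arm --pt "0.5 0 0 0.1 0 0 0" --pt "0.5 0 0 0.2 0 0 0" --pt "0.5 0 0 0.3 0 0 0" --pt "0.5 0 0 0.4 0 0 0" --pt "0.5 0 0 0.45 0 0 0" --pt "0.5 0 0 0.5 0 0 0" --pt "0.5 0 0 0.55 0 0 0" --pt "0.5 0 0 0.55 0 0 0"

```text
clock: 6.8
tool_pos: [0.5772, -0.0499, 0.136]
orientation: [180.0, 0.0, -28.0]
force: [0.3, -0.1, -1.6]
opening: 0.0135
```

Emit:
move_arm --pt "0.5 0 0 0.02 0 0 0" --pt "0.5 0 0 0.04 0 0 0" --pt "0.5 0 0 0.06 0 0 0" --pt "0.5 0 0 0.08 0 0 0" --pt "0.5 0 0 0.1 0 0 0" --pt "0.5 0 0 0.1 0 0 0" --pt "0.5 0 0 0.1 0 0 0" --pt "0.5 0 0 0.1 0 0 0"

```text
clock: 7.8
tool_pos: [0.5773, -0.0499, 0.1358]
orientation: [-180.0, -0.0, -28.0]
force: [-1.9, 0.9, 7.5]
opening: 0.0138
```

Emit:
move_arm --pt "0.5 0 0 -0.04 0 0 0" --pt "0.5 0 0 -0.04 0 0 -0.03" --pt "0.5 0 0 -0.04 0 0 -0.07" --pt "0.5 0 0 -0.04 0 0 -0.11" --pt "0.5 0 0 -0.04 0 0 -0.15" --pt "0.5 0 0 -0.04 0 0 -0.19" --pt "0.5 0 0 -0.04 0 0 -0.23" --pt "0.5 0 0 -0.04 0 0 -0.23"

```text
clock: 8.8
tool_pos: [0.5777, -0.0496, 0.1358]
orientation: [-180.0, -0.0, -14.8]
force: [-0.2, 2.3, 4.8]
opening: 0.0135
```

```bash
python3 -c "
from h import *
st()"
```

```text
t 8.8 pos [577.7 -49.6 135.8] rpy [-1.7997e+02 -5.0000e-02 -1.4780e+01] F [-0.2  2.3  4.8] M [0.82 0.38 0.01] open 13.5 j [ 14.4  15.9 -18.7  -0.  -55.3  60.8]
```

Emit:
move_arm --pt "0.5 0 0 0 0 0 -0.02" --pt "0.5 0 0 0 0 0 -0.04" --pt "0.5 0 0 0 0 0 -0.06" --pt "0.5 0 0 0 0 0 -0.08" --pt "0.5 0 0 0 0 0 -0.1" --pt "0.5 0 0 0 0 0 -0.12" --pt "0.5 0 0 0 0 0 -0.14" --pt "0.5 0 0 0 0 0 -0.14"

```text
clock: 9.8
tool_pos: [0.5776, -0.0498, 0.1356]
orientation: [-180.0, -0.0, -6.8]
force: [0.3, 1.6, 4.7]
opening: 0.0138
```

```bash
python3 -c "
from h import *
st()"
```

```text
t 9.8 pos [577.6 -49.8 135.6] rpy [-1.7999e+02 -4.0000e-02 -6.7800e+00] F [0.3 1.6 4.7] M [ 0.58 -0.21 -0.11] open 13.8 j [ 14.4  16.  -18.7   0.  -55.3  68.8]
```

Emit:
move_arm --pt "0.5 0 0 0 0 0 -0.014" --pt "0.5 0 0 0 0 0 -0.028" --pt "0.5 0 0 0 0 0 -0.042" --pt "0.5 0 0 0 0 0 -0.056" --pt "0.5 0 0 0 0 0 -0.07" --pt "0.5 0 0 0 0 0 -0.084" --pt "0.5 0 0 0 0 0 -0.1" --pt "0.5 0 0 0 0 0 -0.1"

```text
clock: 10.8
tool_pos: [0.5771, -0.0499, 0.1354]
orientation: [180.0, 0.0, -1.1]
force: [-0.5, -0.4, -1.3]
opening: 0.014
```

```bash
python3 -c "
from h import *
st()"
```

```text
t 10.8 pos [577.1 -49.9 135.4] rpy [ 1.80e+02  2.00e-02 -1.06e+00] F [-0.5 -0.4 -1.3] M [0.01 0.01 0.03] open 14.0 j [ 14.4  16.  -18.7  -0.  -55.3  74.5]
```

Emit:
move_arm --pt "0.5 0 0 0.05 0 0 0" --pt "0.5 0 0 0.1 0 0 0" --pt "0.5 0 0 0.15 0 0 0" --pt "0.5 0 0 0.2 0 0 0" --pt "0.5 0 0 0.25 0 0 0" --pt "0.5 0 0 0.3 0 0 0" --pt "0.5 0 0 0.3 0 0 0" --pt "0.5 0 0 0.3 0 0 0"

```text
clock: 11.8
tool_pos: [0.5773, -0.0499, 0.1325]
orientation: [180.0, -0.0, -1.1]
force: [-0.8, -0.1, -0.8]
opening: 0.0136
```

```bash
python3 -c "
from h import *
st()"
```

```text
t 11.8 pos [577.3 -49.9 132.5] rpy [180.    -0.    -1.07] F [-0.8 -0.1 -0.8] M [-0.03 -0.05 -0.01] open 13.6 j [ 14.4  16.1 -18.9   0.  -55.   74.5]
```

Emit:
move_arm --pt "0.5 0 0 0.07 0 0 0" --pt "0.5 0 0 0.14 0 0 0" --pt "0.5 0 0 0.21 0 0 0" --pt "0.5 0 0 0.28 0 0 0" --pt "0.5 0 0 0.35 0 0 0" --pt "0.5 0 0 0.4 0 0 0" --pt "0.5 0 0 0.4 0 0 0" --pt "0.5 0 0 0.4 0 0 0"

```text
clock: 12.8
tool_pos: [0.5772, -0.0498, 0.1285]
orientation: [180.0, -0.0, -1.1]
force: [-0.7, -0.3, -0.6]
opening: 0.0137
```

```bash
python3 -c "
from h import *
st()"
```

```text
t 12.8 pos [577.2 -49.8 128.5] rpy [180.    -0.    -1.07] F [-0.7 -0.3 -0.6] M [0.03 0.   0.01] open 13.7 j [ 14.4  16.4 -19.2   0.  -54.5  74.5]
```

Emit:
move_arm --pt "0.5 0 0 0.07 0 0 0" --pt "0.5 0 0 0.14 0 0 0" --pt "0.5 0 0 0.21 0 0 0" --pt "0.5 0 0 0.28 0 0 0" --pt "0.5 0 0 0.35 0 0 0" --pt "0.5 0 0 0.37 0 0 0" --pt "0.5 0 0 0.37 0 0 0" --pt "0.5 0 0 0.37 0 0 0"

```text
clock: 13.8
tool_pos: [0.5773, -0.0498, 0.1249]
orientation: [180.0, -0.0, -1.1]
force: [-1.1, 0.6, 2.5]
opening: 0.0138
```

```bash
python3 -c "
from h import *
st()"
```

```text
t 13.8 pos [577.3 -49.8 124.9] rpy [ 1.80e+02 -1.00e-02 -1.07e+00] F [-1.1  0.6  2.5] M [ 0.02  0.27 -0.  ] open 13.8 j [ 14.4  16.6 -19.4   0.  -54.   74.5]
```

Emit:
move_arm --pt "0.5 0 0 0.006 0 0 0.03" --pt "0.5 0 0 0.012 0 0 0.06" --pt "0.5 0 0 0.02 0 0 0.1" --pt "0.5 0 0 0.028 0 0 0.14" --pt "0.5 0 0 0.036 0 0 0.18" --pt "0.5 0 0 0.044 0 0 0.22" --pt "0.5 0 0 0.052 0 0 0.26" --pt "0.5 0 0 0.052 0 0 0.26"

```text
clock: 14.8
tool_pos: [0.5774, -0.0499, 0.1243]
orientation: [-180.0, -0.0, -16.0]
force: [-0.5, -0.4, 3.5]
opening: 0.0137
```

```bash
python3 -c "
from h import *
st()"
```

```text
t 14.8 pos [577.4 -49.9 124.3] rpy [-1.800e+02 -1.000e-02 -1.601e+01] F [-0.5 -0.4  3.5] M [-0.12  0.08 -0.05] open 13.7 j [ 14.4  16.6 -19.5   0.  -53.9  59.6]
```

Turning freely under the ridges. Continue.

Emit:
move_arm --pt "0.5 0 0 0.01 0 0 0.05" --pt "0.5 0 0 0.02 0 0 0.1" --pt "0.5 0 0 0.03 0 0 0.15" --pt "0.5 0 0 0.04 0 0 0.2" --pt "0.5 0 0 0.05 0 0 0.25" --pt "0.5 0 0 0.06 0 0 0.3" --pt "0.5 0 0 0.07 0 0 0.35" --pt "0.5 0 0 0.07 0 0 0.35"

```text
clock: 15.8
tool_pos: [0.5774, -0.05, 0.1237]
orientation: [180.0, -0.0, -36.0]
force: [-0.1, -1.3, 4.1]
opening: 0.0137
```

```bash
python3 -c "
from h import *
st()"
```

```text
t 15.8 pos [577.4 -50.  123.7] rpy [ 1.800e+02 -3.000e-02 -3.599e+01] F [-0.1 -1.3  4.1] M [-0.68  0.05 -0.01] open 13.7 j [ 14.4  16.6 -19.5   0.  -53.8  39.6]
```

Emit:
move_arm --pt "0.5 0 0 0.01 0 0 0.045" --pt "0.5 0 0 0.02 0 0 0.09" --pt "0.5 0 0 0.03 0 0 0.135" --pt "0.5 0 0 0.04 0 0 0.18" --pt "0.5 0 0 0.05 0 0 0.225" --pt "0.5 0 0 0.06 0 0 0.27" --pt "0.5 0 0 0.065 0 0 0.3" --pt "0.5 0 0 0.065 0 0 0.3"

```text
clock: 16.8
tool_pos: [0.5768, -0.0503, 0.1229]
orientation: [179.9, -0.0, -53.2]
force: [-1.8, -4.8, 5.5]
opening: 0.0137
```

```bash
python3 -c "
from h import *
st()"
```

```text
t 16.8 pos [576.8 -50.3 122.9] rpy [179.94  -0.   -53.18] F [-1.8 -4.8  5.5] M [-1.79  0.82  0.06] open 13.7 j [ 14.4  16.7 -19.6   0.  -53.8  22.4]
```

Emit:
move_arm --pt "0.5 0.028 0.046 0 0 0 0" --pt "0.5 0.028 0.046 0.005 0 0 0.025" --pt "0.5 0.028 0.046 0.01 0 0 0.05" --pt "0.5 0.028 0.046 0.015 0 0 0.075" --pt "0.5 0.028 0.046 0.02 0 0 0.1" --pt "0.5 0.028 0.046 0.025 0 0 0.12" --pt "0.5 0.028 0.046 0.03 0 0 0.14" --pt "0.5 0.028 0.046 0.03 0 0 0.14"

```text
clock: 17.8
tool_pos: [0.5765, -0.0505, 0.1224]
orientation: [179.9, 0.0, -61.3]
force: [-3.2, -4.2, 4.3]
opening: 0.0138
```

```bash
python3 -c "
from h import *
st()"
```

```text
t 17.8 pos [576.5 -50.5 122.4] rpy [ 1.7995e+02  1.0000e-02 -6.1300e+01] F [-3.2 -4.2  4.3] M [-1.7   1.25  0.1 ] open 13.8 j [ 14.3  16.7 -19.6  -0.  -53.7  14.4]
```

Emit:
move_arm --pt "0.5 0.02 0.046 0 0 0 0" --pt "0.5 0.02 0.046 0 0 0 0.02" --pt "0.5 0.02 0.046 0 0 0 0.04" --pt "0.5 0.02 0.046 0 0 0 0.06" --pt "0.5 0.02 0.046 0 0 0 0.075" --pt "0.5 0.02 0.046 0 0 0 0.09" --pt "0.5 0.02 0.046 0 0 0 0.1" --pt "0.5 0.02 0.046 0 0 0 0.1"

```text
clock: 18.8
tool_pos: [0.5761, -0.0509, 0.1224]
orientation: [179.9, 0.0, -67.0]
force: [-4.4, -3.6, 6.2]
opening: 0.0136
```

```bash
python3 -c "
from h import *
st()"
```

```text
t 18.8 pos [576.1 -50.9 122.4] rpy [ 1.7992e+02  1.0000e-02 -6.6990e+01] F [-4.4 -3.6  6.2] M [-1.27  1.95  0.24] open 13.6 j [ 14.3  16.7 -19.7  -0.  -53.7   8.7]
```

Emit:
move_arm --pt "0.5 0.006 0.024 0 0 0 0" --pt "0.5 0.012 0.048 0 0 0 0" --pt "0.5 0.012 0.048 0 0 0 0" --pt "0.5 0.012 0.048 0 0 0 0" --pt "0.5 0.012 0.048 0 0 0 0" --pt "0.5 0.012 0.048 0 0 0 0" --pt "0.5 0.012 0.048 0 0 0 0" --pt "0.5 0.012 0.048 0 0 0 0"

```text
clock: 19.8
tool_pos: [0.576, -0.051, 0.1224]
orientation: [180.0, 0.0, -67.0]
force: [-5.0, -2.0, 4.9]
opening: 0.0137
```

```bash
python3 -c "
from h import *
st()"
```

```text
t 19.8 pos [576.  -51.  122.4] rpy [ 1.7997e+02  2.0000e-02 -6.6970e+01] F [-5.  -2.   4.9] M [-0.69  1.91  0.29] open 13.7 j [ 14.3  16.6 -19.7  -0.  -53.7   8.7]
```

Emit:
move_arm --pt "0.5 0 0 0 0 0 0.004" --pt "0.5 0 0 0 0 0 0.008" --pt "0.5 0 0 0 0 0 0.012" --pt "0.5 0 0 0 0 0 0.016" --pt "0.5 0 0 0 0 0 0.016" --pt "0.5 0 0 0 0 0 0.016" --pt "0.5 0 0 0 0 0 0.016" --pt "0.5 0 0 0 0 0 0.016"

```text
clock: 20.8
tool_pos: [0.5757, -0.0511, 0.1224]
orientation: [179.9, 0.0, -67.9]
force: [-5.1, -0.8, 5.9]
opening: 0.0134
```

```bash
python3 -c "
from h import *
st()
for i in range(3): cam('top'); o=sensors.get_obs(); print(o['force'],o['moment'],o['orientation'])"
```

```text
t 20.8 pos [575.7 -51.1 122.4] rpy [ 1.7993e+02  2.0000e-02 -6.7890e+01] F [-5.1 -0.8  5.9] M [-0.79  2.31  0.26] open 13.4 j [ 14.3  16.6 -19.7  -0.  -53.7   7.8]
[-4.68716378 -2.05036598  6.40995051] [-0.83288245  2.23065917  0.31338352] [ 1.79932588e+02  2.01211190e-02 -6.78883772e+01]
[-5.3810722  -2.80901682  6.28615049] [-0.85984012  2.35243256  0.36372544] [ 1.79931603e+02  1.85981145e-02 -6.78891977e+01]
[-5.04543681 -1.69494104  5.02725524] [-0.84471449  2.31409561  0.31829957] [ 1.79930128e+02  1.89645742e-02 -6.78876167e+01]
```

Emit:
move_arm --pt "0.5 0 0.025 0 0 0 0" --pt "0.5 0 0.05 0 0 0 0" --pt "0.5 0 0.05 0 0 0 0.004" --pt "0.5 0 0.05 0 0 0 0.008" --pt "0.5 0 0.05 0 0 0 0.012" --pt "0.5 0 0.05 0 0 0 0.016" --pt "0.5 0 0.05 0 0 0 0.016" --pt "0.5 0 0.05 0 0 0 0.016"

```text
clock: 21.95
tool_pos: [0.5754, -0.0512, 0.1224]
orientation: [179.9, 0.0, -68.8]
force: [-4.4, -2.1, 4.6]
opening: 0.0138
```

```bash
cat > av.py <<'E'
from h import *
F=[];st()
for i in range(5):
    cam('scene'); o=sensors.get_obs(); F.append(np.r_[o['force'],o['moment'],o['tool_pos']*1e3,o['orientation'][2]])
print(np.round(np.mean(F,0),2))
E
python3 av.py
```

```text
t 21.95 pos [575.4 -51.2 122.4] rpy [ 1.7994e+02  2.0000e-02 -6.8790e+01] F [-4.4 -2.1  4.6] M [-0.6   2.27  0.46] open 13.8 j [ 14.3  16.6 -19.7  -0.  -53.7   6.9]
[-5.4600e+00 -1.4700e+00  5.5500e+00 -6.1000e-01  2.2600e+00  4.6000e-01
  5.7536e+02 -5.1200e+01  1.2243e+02 -6.8790e+01]
```

Emit:
move_arm --pt "0.5 0 0 -0.01 0 0 -0.004" --pt "0.5 0 0 -0.02 0 0 -0.008" --pt "0.5 0 0 -0.03 0 0 -0.01" --pt "0.5 0 0 -0.04 0 0 -0.01" --pt "0.5 0 0 -0.05 0 0 -0.01" --pt "0.5 0 0 -0.05 0 0 -0.01" --pt "0.5 0 0 -0.05 0 0 -0.01" --pt "0.5 0 0 -0.05 0 0 -0.01"

```text
clock: 23.2
tool_pos: [0.5753, -0.0512, 0.1226]
orientation: [179.9, 0.0, -68.2]
force: [-4.1, -2.0, 3.0]
opening: 0.0138
```

```bash
python3 av.py
```

```text
t 23.2 pos [575.3 -51.2 122.6] rpy [ 1.7994e+02  3.0000e-02 -6.8240e+01] F [-4.1 -2.   3. ] M [-0.65  1.89  0.21] open 13.8 j [ 14.3  16.6 -19.7  -0.  -53.7   7.5]
[-4.5600e+00 -1.6000e+00  2.2200e+00 -6.8000e-01  1.9200e+00  2.7000e-01
  5.7533e+02 -5.1180e+01  1.2261e+02 -6.8240e+01]
```

Emit:
move_arm --pt "1.8 0 0 0 0 0 0" --pt "2.5 0 0 0 0 0 0" --pt "3.2 0 0 0 0 0 0" --pt "4 0 0 0 0 0 0" --pt "4.5 0 0 0 0 0 0" --pt "4.5 0 0 0 0 0 0" --pt "4.5 0 0 -0.5 0 0 0" --pt "4.5 0 0 -1.5 0 0 0"

```text
clock: 24.45
tool_pos: [0.5757, -0.0513, 0.1384]
orientation: [180.0, 0.0, -68.2]
force: [0.4, -0.8, -0.2]
opening: 0.0448
```

Emit:
move_arm --pt "4.5 0 0 -2 0 0 0" --pt "4.5 0 0 -4 0 0 0" --pt "4.5 0 0 -7 0 0 0" --pt "4.5 0 0 -10 0 0 0" --pt "4.5 6 3 -11 0 0 0" --pt "4.5 9 6 -11 0 0 0" --pt "4.5 9 9 -11 0 0 0" --pt "4.5 9 12 -11 0 0 0"

```text
clock: 25.45
tool_pos: [0.4969, -0.1802, 0.2488]
orientation: [-180.0, -0.0, -68.3]
force: [0.1, -0.7, -0.4]
opening: 0.0449
```

```bash
python3 look.py pics/a7.png
python3 - <<'E'
from h import *
t=cam('top'); cv2.imwrite('pics/t7.png',t['frame'][:,:,::-1])
E
```

```text
t 25.45 pos [ 496.9 -180.2  248.8] rpy [-1.7997e+02 -2.0000e-02 -6.8290e+01] F [ 0.1 -0.7 -0.4] M [ 0.05 -0.05  0.06] open 44.9 j [  1.3   5.8 -15.7   0.  -68.4  20.4]
shift cm [ -9.14 -12.25   8.88] rot [-0.    -0.001 -0.703]
```

View pics/a7.png

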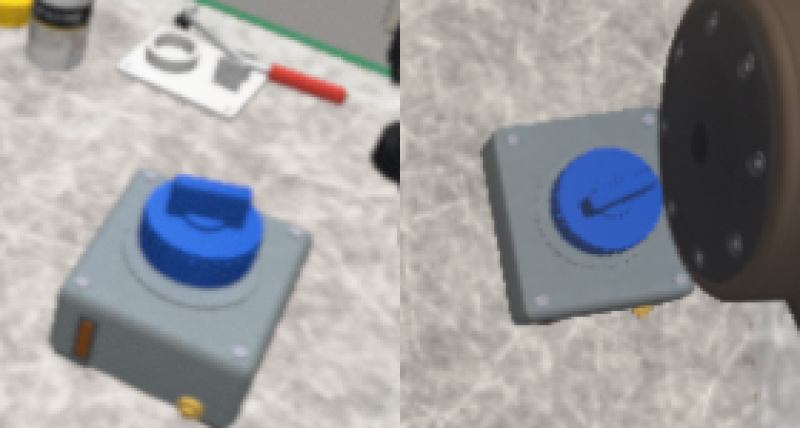

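View pics/t7.png

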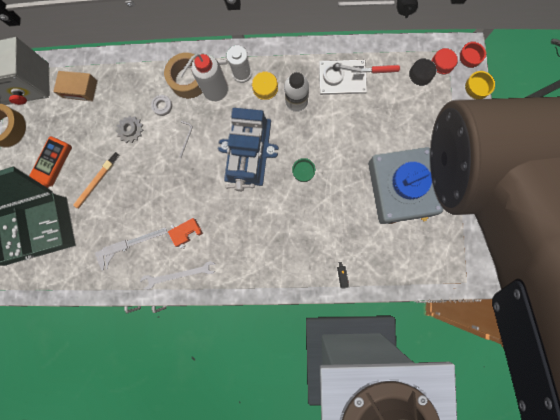

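```bash
cat > fin.py <<'E'
from h import *
from scipy.optimize import minimize
S={'scene':cam('scene'),'top':cam('top')}
s=S['scene'];f=s['frame'].astype(int)
b=((f[:,:,2]-f[:,:,0])>40).astype(float); sl=(slice(200,280),slice(380,450))
for z in (.0855,.0915,.0985):
  r=None
  for y0 in(-75,-60):
    q0=np.array([.577,-.05,np.radians(y0)/10])
    g=lambda q:np.abs(capmask(s,(q[0],q[1],z,q[2]*10),8)-b)[sl].sum()
    k=minimize(g,q0,method="Nelder-Mead",options=dict(initial_simplex=q0+np.array([[0,0,0],[.006,0,0],[0,.006,0],[0,0,.02]]),xatol=1e-5,fatol=.05))
    if r is None or k.fun<r.fun:r=k
  print(z,r.x[:2],np.degrees(r.x[2]*10),r.fun)
t=S['top'];f=t['frame'].astype(int)
cv2.imwrite('pics/z9.png',cv2.resize(t['frame'][150:215,375:440,::-1],(600,600),interpolation=3))
a=cv2.imread('pics/top0.png').astype(int)[:,:,::-1]; d=np.abs(a-f).max(2)>60
for n,(u,v) in dict(green=(303,170),sensor=(343,275),clamp=(185,232)).items(): print(n,d[v-18:v+18,u-18:u+18].sum())
E
python3 fin.py
```

```text
0.0855 [ 0.57620762 -0.04937861] -68.61984472059171 64.36470588235294
0.0915 [ 0.57056285 -0.05097127] -71.35001911768401 69.08235294117647
0.0985 [ 0.56371109 -0.05256169] -71.47957089707663 83.12549019607843
green 0
sensor 0
clamp 0
```

View pics/z9.png

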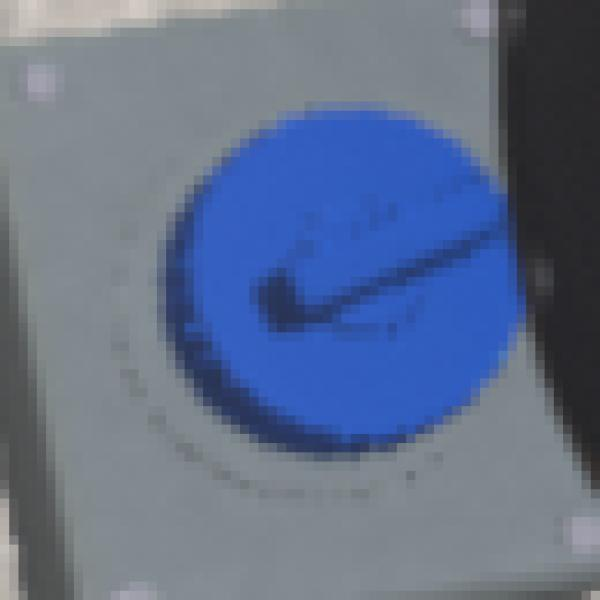

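The cap is seated, level, with its wing at about -68.6°. The top view confirms the bystanders haven't moved. The torque rose gradually, so I'll regrip once with the side load released and confirm it really is at the stop.

```bash
python3 -c "
from h import *
go(.5755,-.0513,.1235,-68.3)"
```

```text
t 25.7 pos [ 498.3 -179.3  248.9] rpy [-1.7992e+02 -4.0000e-02 -6.8230e+01] F [ 0.5 -0.3  0. ] M [ 0.07 -0.04  0.  ] open 44.9 j [  1.4   5.9 -15.6   0.  -68.4  20.3]
shift cm [ -9.03 -11.9   12.56] rot [-0.001 -0.001  0.001]
```

Emit:
move_arm --pt "4.5 -4 -5 0 0 0 0" --pt "4.5 -7 -9 0 0 0 0" --pt "4.5 -9 -12 1 0 0 0" --pt "4.5 -9 -12 4 0 0 0" --pt "4.5 -9 -12 7 0 0 0" --pt "4.5 -9 -12 9 0 0 0" --pt "4.5 -9 -12 9.5 0 0 0" --pt "4.5 -9 -12 9.5 0 0 0"

```text
clock: 26.7
tool_pos: [0.5764, -0.0509, 0.1533]
orientation: [180.0, -0.0, -68.2]
force: [-1.1, -0.3, -0.2]
opening: 0.0451
```

Emit:
move_arm --pt "4.5 0 0 1.5 0 0 0" --pt "4.5 0 0 2.5 0 0 0" --pt "4.5 0 0 3 0 0 0" --pt "3 0 0 3 0 0 0" --pt "2 0 0 3 0 0 0" --pt "1 0 0 3 0 0 0" --pt "0.5 0 0 3 0 0 0" --pt "0.5 0 0 3 0 0 0"

```text
clock: 27.7
tool_pos: [0.5755, -0.0514, 0.1233]
orientation: [180.0, -0.0, -68.2]
force: [-2.4, -0.3, 3.1]
opening: 0.0141
```

```bash
python3 av.py
```

```text
t 27.7 pos [575.5 -51.4 123.3] rpy [ 1.7997e+02 -1.0000e-02 -6.8220e+01] F [-2.4 -0.3  3.1] M [-0.21  1.06  0.15] open 14.1 j [ 14.3  16.5 -19.7   0.  -53.8   7.5]
[-3.0700e+00 -9.4000e-01  4.0000e+00 -3.0000e-01  1.3300e+00  1.3000e-01
  5.7553e+02 -5.1400e+01  1.2328e+02 -6.8220e+01]
```

Emit:
move_arm --pt "0.5 0 0.03 0 0 0 0" --pt "0.5 0 0.03 0.01 0 0 0.004" --pt "0.5 0 0.03 0.01 0 0 0.008" --pt "0.5 0 0.03 0.01 0 0 0.012" --pt "0.5 0 0.03 0.01 0 0 0.016" --pt "0.5 0 0.03 0.01 0 0 0.016" --pt "0.5 0 0.03 0.01 0 0 0.016" --pt "0.5 0 0.03 0.01 0 0 0.016"

```text
clock: 28.95
tool_pos: [0.5755, -0.0515, 0.1232]
orientation: [180.0, -0.0, -69.1]
force: [-4.5, -1.5, 5.3]
opening: 0.0138
```

```bash
python3 av.py
```

```text
t 28.95 pos [575.5 -51.5 123.2] rpy [ 1.7998e+02 -1.0000e-02 -6.9120e+01] F [-4.5 -1.5  5.3] M [-0.34  1.66  0.34] open 13.8 j [ 14.3  16.5 -19.7   0.  -53.7   6.6]
[-4.1500e+00 -8.2000e-01  5.7900e+00 -3.4000e-01  1.6300e+00  3.1000e-01
  5.7547e+02 -5.1460e+01  1.2318e+02 -6.9130e+01]
```

Emit:
move_arm --pt "0.5 0 0 0 0 0 0.003" --pt "0.5 0 0 0 0 0 0.006" --pt "0.5 0 0 0 0 0 0.009" --pt "0.5 0 0 0 0 0 0.012" --pt "0.5 0 0 0 0 0 0.012" --pt "0.5 0 0 0 0 0 0.012" --pt "0.5 0 0 0 0 0 0.012" --pt "0.5 0 0 0 0 0 0.012"

```text
clock: 30.2
tool_pos: [0.5754, -0.0515, 0.1232]
orientation: [180.0, -0.0, -69.8]
force: [-4.2, -0.6, 5.9]
opening: 0.0139
```

```bash
python3 av.py
```

```text
t 30.2 pos [575.4 -51.5 123.2] rpy [ 1.7998e+02 -1.0000e-02 -6.9800e+01] F [-4.2 -0.6  5.9] M [-0.32  1.64  0.41] open 13.9 j [ 14.3  16.5 -19.7   0.  -53.7   5.9]
[-4.6300e+00 -1.2700e+00  5.3600e+00 -3.4000e-01  1.6900e+00  4.5000e-01
  5.7541e+02 -5.1480e+01  1.2316e+02 -6.9800e+01]
```

The torque climbs steadily at about 0.2 N·m per degree with no movement of the cap, so this is the hard stop. I'll unwind the torque, let go and clear.

Emit:
move_arm --pt "0.5 0 0 0 0 0 -0.008" --pt "0.5 0 0 -0.03 0 0 -0.014" --pt "0.5 0 0 -0.03 0 0 -0.014" --pt "1.8 0 0 -0.03 0 0 -0.014" --pt "2.5 0 0 -0.03 0 0 -0.014" --pt "3.5 0 0 -0.03 0 0 -0.014" --pt "4.5 0 0 -0.03 0 0 -0.014" --pt "4.5 0 0 -0.03 0 0 -0.014"

```text
clock: 31.45
tool_pos: [0.5757, -0.0513, 0.1233]
orientation: [-180.0, -0.0, -69.0]
force: [-0.2, -0.1, -0.3]
opening: 0.0442
```

Emit:
move_arm --pt "4.5 0 0 -1 0 0 0" --pt "4.5 0 0 -3 0 0 0" --pt "4.5 0 0 -6 0 0 0" --pt "4.5 0 0 -10 0 0 0" --pt "4.5 5 3 -12 0 0 0" --pt "4.5 9 7 -12 0 0 0" --pt "4.5 9 11 -12 0 0 0" --pt "4.5 9 12 -12 0 0 0"

```text
clock: 32.45
tool_pos: [0.494, -0.1794, 0.2444]
orientation: [-179.9, -0.0, -69.1]
force: [0.3, -0.3, 0.0]
opening: 0.0452
```

```bash
python3 look.py pics/a10.png; python3 fin.py
```

```text
t 32.45 pos [ 494.  -179.4  244.4] rpy [-1.7994e+02 -2.0000e-02 -6.9140e+01] F [ 0.3 -0.3  0. ] M [ 0.04 -0.07 -0.02] open 45.2 j [  1.4   5.7 -16.5  -0.  -67.8  19.4]
shift cm [ -9.14 -12.36   8.45] rot [-0.001 -0.001 -0.718]
0.0855 [ 0.57648586 -0.04933806] -70.65318040567847 65.63529411764706
0.0915 [ 0.57081733 -0.05085189] -71.44306874869694 71.14117647058822
0.0985 [ 0.56371109 -0.05256169] -71.47957089707663 85.12549019607843
green 0
sensor 0
clamp 0
```

View pics/a10.png

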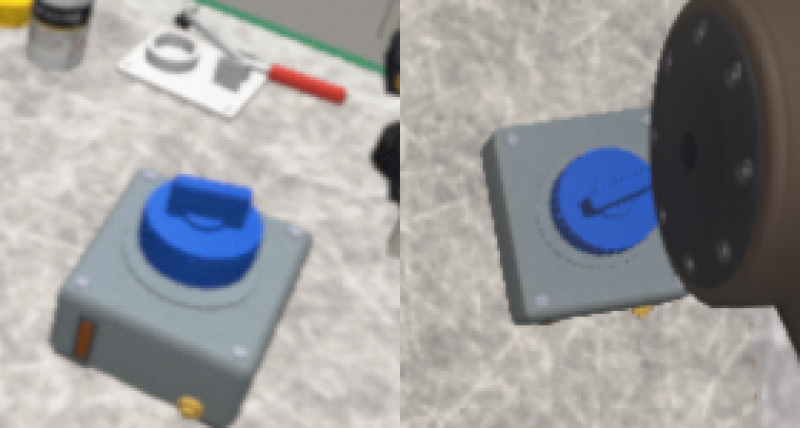

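The cap sits level and low on the neck, at (200,230) in the left view and (608,200) in the right. The gripper is clear of it and reads zero force.

```bash
python3 -c "
from plant import job
print(job.close_job())"
```

```text
the job is handed in; nothing more can be done
None
```

The blue wing cap is screwed onto the tank against its stop and released. I handed the job in at about 33 s of the 67 s allowed.

- **Finding the start:** I set the cap on the ridges under a light press (about 9 N at first touch, then about 6 N). I turned it anticlockwise about 27° until the load vanished, and it sank freely onto the plug.
- **Tightening:** I pressed it down at about 3.6 N to start, rising to about 6–7 N, just above the suggested 4 to 6 N at the end. It then turned about 68° clockwise, lowering with the thread.
- **Stop check:** I let go and gripped it again. The torque rose about 0.2 N·m per degree while the cap stayed put, so it is at the stop.

**Last checks:**
- The last picture fit puts the wing at about -70°, against -69° from the gripper.
- It also fits the home height (about 10.5 mm) better than a cap standing higher.
- The green cap, sensor and clamp show no change in the top picture, and the gripper was clear with no force on it.

**Not perfect:**
- The torque briefly reached about 0.46 N·m at the stop, above the 0.3 N·m guide.
- There was a sideways load of about 5 N in the last part of the turn.
- Both correspond to roughly 15 N or less at the lugs, against the 60 N limit.
- The picture fit is only good to a couple of degrees and millimetres.

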